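# Clamp a finned power module in the crank vise

### The arm

A 6-joint arm with a two-finger parallel gripper is mounted at the origin on the work surface. World frame = base frame: x ahead of the robot, y to its left, z up, the work surface at z = 0. Lengths are in m, angles in rad, forces in N, time in s.
With the tool pointing down it reaches from about 0.375 to 0.9 m from the base axis. Payload 3.1 kg.
Tool frame: the origin (TCP) lies midway between the tips of the shut fingers; the grasp point (between the pads) lies 19 mm behind it (manip.grasp_offset is the distance from the TCP to the grasp point, in m); z points along the fingers, y is the line along which they close (so a half turn about z gives the same grasp; the last joint's range is limited). The gripper opens to 85 mm and grips with 20 to 120 N. Pads are 22 mm wide; open, the fingers measure 114 mm over their backs; the gripper's body (76 mm by 85 mm) begins 54 mm behind the grasp point. The pads swing forward as they close: fully open they stand 13 mm farther back than shut.
Start: joints at [0.992, 0.527, 1.433, -0, 1.181, -0.178], TCP at [0.244, 0.575, 0.231] pointing down, gripper open.
Joint ranges: [-3.08, 3.08], [-0.75, 2.2], [0.22, 2.44], [-1.43, 4.57], [0, 2.65], [-2.85, 2.85]. Speed limits (rad/s): [2.79, 2.79, 3.14, 3.14, 3.14, 3.14].

### API

Orientations are given as a unit quaternion [x, y, z, w].
In Python, from station import sensors, cams, order, manip gives the robot as it stands.
- The arm moves only by the tool move_arm, never from a script. Its argument "targets" is a list of rows, each an object of numbers: "dx", "dy", "dz": the shift along the world's x, y, z normalised to -1 to 1, where 1 is 25 mm; "rx", "ry", "rz": the turn, a rotation vector about the world's x, y, z normalised to -1 to 1, where 1 is 30 degrees. A call has exactly 10 rows; each row shifts and turns the commanded pose from where the row before left it; what a row does not reach is not made up. A row lasts 1/8 s, in which the tool goes at most 62.5 mm and 10.7 degrees, less where a joint would pass 70% of its speed; a pose out of reach is approached as far as the arm can. A call with a number of a shift or a turn outside -1 to 1 is refused whole. A call with a gripper value outside its range is refused whole. "claw" is the opening in per cent of the stroke, from 0 (shut) to 100 (fully open), set as the call begins (left out, the last holds). The fingers move at their own pace and stop on an object; "newtons" is the grip in N (left out, the last holds). Time passes only in rows, so rows that do not move let the fingers close, or fill a call up. It gives the time, the measured TCP pose, the force, the opening and the grip force at its end, in the units of the state.
- sensors.sense(): the state, without advancing time (a new reading comes with each control period).
- cams.snapshot(name): name is "scene" or "top"; returns the picture (480x640x3 uint8, red, green, blue); there is no depth.
- cams.camera_model(name): a dict with "fx", "fy", "cx", "cy" (pixels), "extrinsics" (4x4, takes a point from world to camera coordinates). Camera axes: x right, y down, z forward; pixel columns grow to the right and rows downward; lengths in m; the calibration is good to about 2 mm. A picture is of the moment at which its call begins. camera_model takes no time and is no camera call.
- order.sign_off(): hands the job in; it is judged then, once.
The state is a dict: "t": time; "q": joint angles; "qd": joint speeds; "tau": joint torques, N m; "tcp_pos": TCP position; "tool_rot": TCP orientation; "force": force on the tool from outside, world axes, zero at the start; "ft_torque": the same for the moment, N m; "finger_gap": opening from 0.0 (shut) to 1.0 (fully open); "gripper_force": force on a finger pad.
Only numpy, scipy, OpenCV 4.12 (cv2) and the standard library are available. Lean on these libraries where they do the work, as an engineer would, in place of code of your own. Each camera call takes 0.05 s, during which the arm holds its last target. There are 200 camera calls.

### The job

Stand the finned power module, pins up, on the bed of the vise between the two jaws, with its fins facing one of the jaws, and let go of it. Then take the crank by its revolving grip and wind it round clockwise (seen from the grip's end), keeping hold of the grip until the module is firmly clamped: firm, but not so hard that the fins bend; then let go and leave it so. Set the module down rather than dropping it, and leave the bare heat sink, the jar and the pliers where they are.

Things in the scene. Friction and masses are not known exactly. Their poses are not given: they have to be found in the camera images.
- vise: Grey machine vise bolted down on a swivel base 156 mm across. Origin: on the work surface under the body's centre; y runs along the screw from crank to fixed jaw, z up. Body x -42 to 42, y -95 to 95 mm. Flat bed, where work stands, at z = 116 mm; jaws rise to z = 152 mm, 86 mm wide. Fixed jaw's face at y = 58 mm (jaw to y = 95); the moving jaw faces it from the -y side.
- jaw: Moving jaw. Origin: bed height, middle of the rubber face that meets the work; axes as the vise's; 38 mm thick behind the face. Gap between the jaws 50 to 58 mm at the start. Closes (to +y) 10 mm per clockwise crank turn, 29 mm at most from fully open, and stays where it is left. Once on the work it yields about 1 mm per 70 N.
- crank: Steel crank. Origin on the screw's axis at y = -104 mm, z = 90 mm of the vise; its z points along the arm, its y as the vise's. Arm lies at y -10 to -20 mm here, hub 30 mm across. Its angle at the start differs. Clockwise seen from the grip's end (arm going from the vise's +z to its +x) closes the vise. It does not run back by itself. Drag 0.45 N m: 10 N at the grip, +-1 N by its weight.
- grip_mid (a point): Middle of the crank's free-spinning black grip: a barrel 23 mm in diameter, 86 mm long, axis along the vise's y; its axes spin with it. Lies 46 mm out from the crank arm's face, 45 mm from the screw's axis, 66 mm to -y of the crank's origin.
- crank_center (a point): Point on the screw's axis, 90 mm above the work surface: centre of the 45 mm circle, in the vise's x-z plane, on which grip_mid runs. Every 10 N of clamping force adds 0.35 N along the circle at the grip to the free-running drag. Firm is 60 N and up (2.1 N more), the fins bend above 240 N (8.5 N more); aim for 150 N (5.3 N more).
- module_mid (a point): Centre of the module's black block, 32 mm above its underside. Block 56 (x) by 26 (y) by 64 mm (z, up); brass pins 10 mm tall on top. Aluminium fins on its +y face stand out 8 to 14 mm (units differ), so it is 34 to 40 mm thick in y. Both x ends are plain: grasp there (56 mm). 0.2 to 0.35 kg. Stands pins up, left of the vise, at the start.
- module_foot (a point): Centre of the underside of the same block, axes as module_mid.
- module: The finned power module as a whole. Its origin is module_foot, its axes are those of module_mid.
- sink: Bare aluminium heat sink, 60 mm by 27 mm, 40 mm tall, no black block: not to be moved. Origin at its foot.
- flux: Amber jar, 54 mm across, 55 mm tall, beyond the vise: not to be moved. Origin at its foot.
- pliers: Pliers lying right of the crank, 150 mm long, 16 mm high: not to be moved.
There are look-alikes about, which are no part of the job. Leave any orange look-alike of the module alone.

How it is judged:
On the way, in this order (a step that is already met when the one before it is completed fails the run):
1. the module stands upright on the vise's bed between the jaws, fins towards a jaw, let go (z of module_foot in the frame of vise between 0.113 and 0.12 m and x of module_foot in the frame of vise between -0.02 and 0.02 m and y of module_foot in the frame of vise between -0.01 and 0.05 m and angle between module_foot's own z axis and vertical below 0.08 rad and angle between the y axis of module_foot and the y axis of vise, either way round below 0.25 rad and contact force between the fingers and module below 0.1 N), for 0.2 s.
2. the moving jaw clamps it with at least 60 N (contact force between jaw and module above 60 N), for 0.2 s.
At the end, for the whole second after the job is handed in: The module stands upright (within 4.5 degrees) on the vise's bed (within 5 mm), within 20 mm of the middle of the jaws' width, fins square to a jaw (within 4.5 degrees), at rest, clamped by the moving jaw with 60 to 240 N; module and crank are let go (contact force between jaw and module between 60 and 240 N and z of module_foot in the frame of vise between 0.113 and 0.121 m and x of module_foot in the frame of vise between -0.02 and 0.02 m and angle between module_foot's own z axis and vertical below 0.08 rad and angle between the y axis of module_foot and the y axis of vise, either way round below 0.08 rad and linear speed of module below 0.01 m/s); the robot touches nothing.
It fails at once if the module is clamped with more than 240 N: its fins bend (contact force between jaw and module above 240 N).
It fails at once if the crank is let go part-way (jaw moved more than 6 mm) before the module is clamped (distance of jaw from where it was at the start of the episode above 0.006 m and contact force between jaw and module below 20 N and contact force between the fingers and crank below 0.02 N).
It fails at once if the module is dropped (falls faster than 0.4 m/s) (linear speed of module above 0.4 m/s and contact force between the fingers and module below 0.05 N).
It fails at once if the heat sink, jar or pliers is moved more than 30 mm (distance of any of sink, flux, pliers from where it was at the start of the episode above 0.03 m).
It also fails if it takes over 72 s, if anything falls off the work surface, if the arm or the gripper's body presses on something with over 40 N, if the wrist force passes 120 N, or if a joint passes its speed limit or range.

## Working session

There is one attempt and no reset: what is moved stays moved. The work goes in short steps, Python scripts to look and compute and a tool call to move; the robot and the scene stay as the last step left them, time stands still between calls to the robot, and variables do not carry over. Pictures are saved under pics/ and viewed, at most 10 in all, crops included, and the job is handed in when it is done.

Besides the shell and the picture viewer there is one more tool, called after "Call:" by a JSON object that holds its "api" and its "payload". move_arm: Moves the arm, as the interface text tells. Scaled input: -1 to 1 covers 25 mm each way for a shift and 30 degrees each way for a turn. Its arguments: {"type":"object","properties":{"targets":{"type":"array"},"claw":{"type":"number"},"newtons":{"type":"number"}},"required":["targets"]}

```bash
mkdir -p pics; ls; python3 - <<'E'
from station import sensors,cams,manip
import cv2,numpy as np
for n in("scene","top"):
    im=cams.snapshot(n);cv2.imwrite(f"pics/{n}0.png",im[:,:,::-1])
    m=cams.camera_model(n);E=np.array(m["extrinsics"]);print(n,m["fx"],m["fy"],m["cx"],m["cy"],(-E[:3,:3].T@E[:3,3]).round(3));print(E.round(3))
print(sensors.sense(),manip.grasp_offset)
E
```

```text
pics
scene 520.5896080471579 520.5896080471579 318.55564738909493 247.63294777738403 [1.392 0.262 1.011]
[[-0.298  0.955  0.003  0.161]
 [ 0.706  0.222 -0.673 -0.361]
 [-0.643 -0.198 -0.74   1.694]
 [ 0.     0.     0.     1.   ]]
top 528.5279379033736 528.5279379033736 320.89142938481643 238.17806820218044 [0.517 0.033 1.302]
[[ 0.01  -1.    -0.004  0.034]
 [-0.997 -0.009 -0.073  0.611]
 [ 0.073  0.005 -0.997  1.261]
 [ 0.     0.     0.     1.   ]]
{'t': 0.1, 'q': array([ 9.91479878e-01,  5.28395441e-01,  1.43375262e+00,  1.72233533e-05,
        1.18145973e+00, -1.78499790e-01]), 'qd': array([ 9.20408674e-04, -1.88099055e-03, -4.39299820e-03,  3.03983938e-04,
        8.04827004e-06,  1.24649377e-05]), 'tau': array([ 4.23594872e-05, -4.43301129e+01, -1.78585893e+01, -2.74992617e-04,
        3.87595923e-03, -2.46440010e-05]), 'tcp_pos': array([0.24346409, 0.57492616, 0.23042469]), 'tool_rot': array([ 1.99072614e-01,  9.79984224e-01, -9.33154835e-04, -3.80104892e-04]), 'force': array([ 1.10317675, -0.9674603 ,  0.46053338]), 'ft_torque': array([ 0.00265169, -0.00414571,  0.02575943]), 'gripper_force': 0.0, 'finger_gap': 1.0000060705972718} 0.0187
```

View pics/scene0.png

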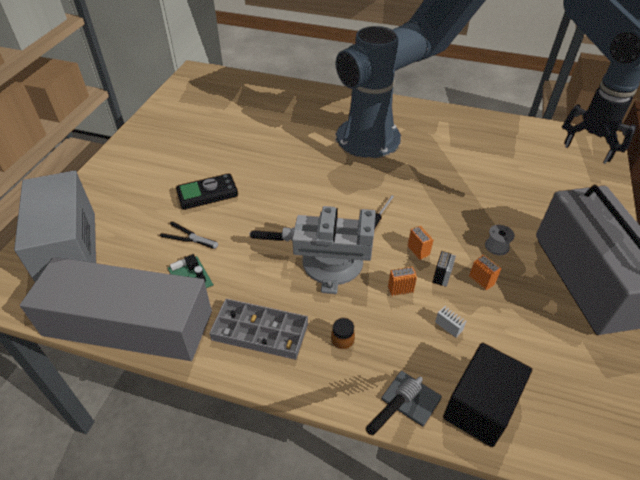

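View pics/top0.png

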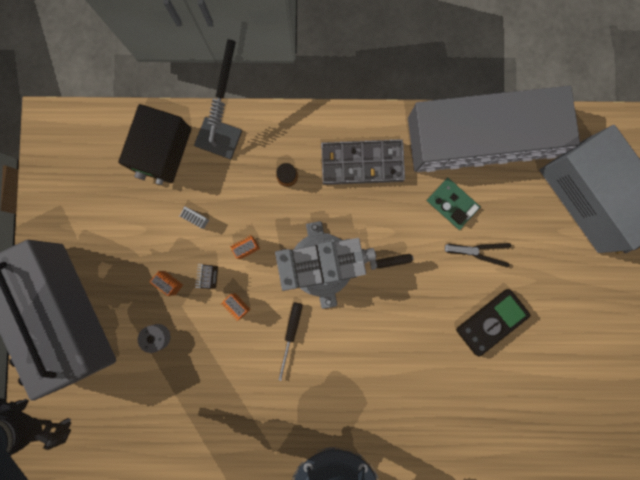

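The scene view shows the black module at about (445,268), with three orange look-alikes at (420,243), (402,282) and (485,272). The bare sink is at (450,322), the jar at (343,333), and the vise at (335,240) with its crank grip at (267,235). In the top view the black module is at (207,276), the orange ones are at (245,246), (166,284) and (236,305), and the sink is at (194,216). The one meant is the black block with pins. I'll enlarge both views to confirm.

```bash
python3 - <<'E'
import cv2,numpy as np
t=cv2.imread("pics/top0.png");s=cv2.imread("pics/scene0.png")
R=lambda im,x,y,w,h,k:cv2.resize(im[y:y+h,x:x+w],None,fx=k,fy=k,interpolation=cv2.INTER_CUBIC)
cv2.imwrite("pics/c_mod.png",np.hstack([R(t,180,250,50,60,8),R(s,422,240,50,60,8)]))
cv2.imwrite("pics/c_vise.png",np.vstack([R(t,265,215,160,70,4),np.zeros((4,640,3),np.uint8),R(s,240,195,160,75,4)]))
E
```

```text
(no output)
```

View pics/c_mod.png

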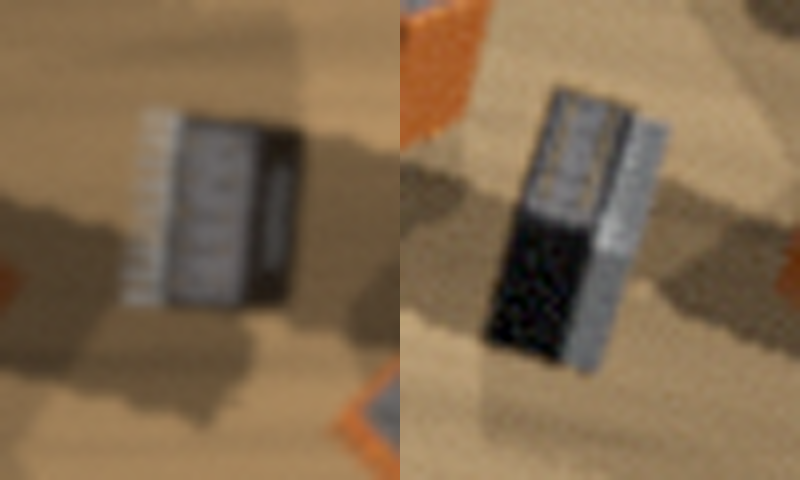

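View pics/c_vise.png

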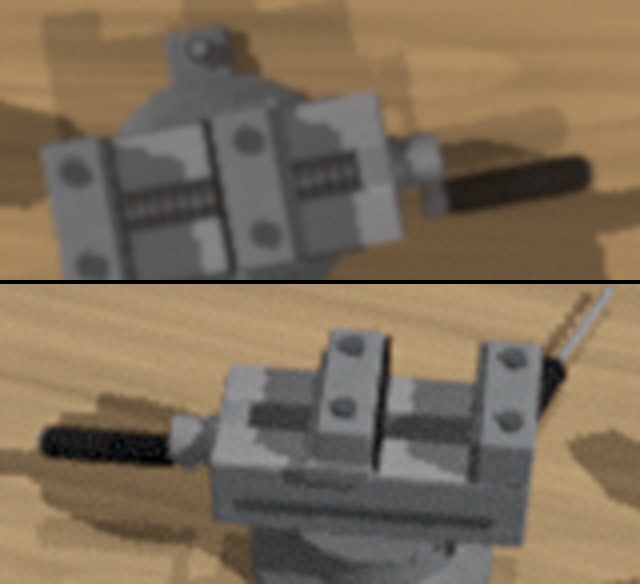

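Confirmed: the black block with brass pins is the module, and its fins face left in the top view (world +y). The moving jaw's bolt holes are at crop (248,140) and (265,235) in the top view, the fixed jaw's at (75,172) and (92,266). The grip runs from crop (445,198) to (590,172).

```bash
cat > h.py <<'E'
from station import cams
import cv2,numpy as np
C={n:cams.camera_model(n) for n in("scene","top")}
def ray(n,p):
    m=C[n];E=np.array(m["extrinsics"]);d=E[:3,:3].T@np.array([(p[0]-m["cx"])/m["fx"],(p[1]-m["cy"])/m["fy"],1.])
    return -E[:3,:3].T@E[:3,3],d/np.linalg.norm(d)
def plane(n,p,z):
    o,d=ray(n,p);return o+d*(z-o[2])/d[2]
def tri(pt,ps):
    o1,a=ray("top",pt);o2,b=ray("scene",ps)
    s=np.linalg.lstsq(np.c_[a,-b],o2-o1,rcond=None)[0];p,q=o1+a*s[0],o2+b*s[1]
    return (p+q)/2,np.linalg.norm(p-q)
def proj(n,P):
    m=C[n];E=np.array(m["extrinsics"]);c=E[:3,:3]@P+E[:3,3];return np.array([m["fx"]*c[0]/c[2]+m["cx"],m["fy"]*c[1]/c[2]+m["cy"]])
E
python3 - <<'E'
from h import *
np.set_printoptions(precision=4,suppress=True)
T=lambda x,y:(x/8+180-.44,y/8+250-.44)
S=lambda x,y:((x-400)/8+422-.44,y/8+240-.44)
mt=[T(185,118),T(256,122),T(240,305),T(165,303)];ms=[S(560,88),S(635,105),S(595,245),S(522,210)]
# top-view order: +y/+x, -y/+x, -y/-x, +y/-x ; scene near=+x
for p,q in zip([mt[0],mt[1],mt[2],mt[3]],[ms[2],ms[3],ms[0],ms[1]]): print("mod",*tri(p,q),plane("top",p,.064),plane("scene",q,.064))
T=lambda x,y:(x/4+265-.37,y/4+215-.37)
S=lambda x,y:(x/4+240-.37,(y-284)/4+195-.37)
for n,p,q in[("mj-",T(265,235),S(350,345)),("mj+",T(248,140),S(343,407)),("fj-",T(92,266),S(513,358)),("fj+",T(75,172),S(510,420)),("grip in",T(445,198),S(172,445)),("grip out",T(588,172),S(42,442))]: print(n,*tri(p,q),plane("top",p,.152))
for n,p,z in[("mjface+x",T(207,120),.152),("mjface-x",T(233,275),.152),("mjback+",T(272,104),.152),("mjback-",T(298,262),.152),("fjfac+",T(103,138),.152),("rear+",T(375,92),.116),("rear-",T(402,240),.116)]:print(n,plane("top",p,z))
E
```

```text
mod [0.5436 0.3176 0.0586] 0.0006954289840416599 [0.5435 0.316  0.064 ] [0.5482 0.3176 0.064 ]
mod [0.5425 0.2949 0.0655] 4.267707497751265e-05 [0.5426 0.2952 0.064 ] [0.5412 0.2949 0.064 ]
mod [0.4892 0.2985 0.0644] 0.0001719974722947055 [0.4892 0.2985 0.064 ] [0.4888 0.2986 0.064 ]
mod [0.4894 0.3209 0.0644] 0.0010789604826495246 [0.4895 0.3204 0.064 ] [0.4889 0.3215 0.064 ]
mj- [0.5248 0.0163 0.153 ] 0.000986839386171292 [0.5247 0.0167 0.152 ]
mj+ [0.5761 0.0267 0.1532] 0.000459064698501127 [0.5762 0.0264 0.152 ]
fj- [0.5069 0.1108 0.1532] 0.0007994636464647408 [0.507  0.1104 0.152 ]
fj+ [0.5577 0.121  0.1534] 0.0013925034717804693 [0.5579 0.1204 0.152 ]
grip in [ 0.5485 -0.0918  0.0564] 0.0028869883219749706 [ 0.5457 -0.0809  0.152 ]
grip out [ 0.5645 -0.176   0.0488] 0.0003402912889014584 [ 0.5606 -0.1586  0.152 ]
mjface+x [0.5869 0.0489 0.152 ]
mjface-x [0.5029 0.0339 0.152 ]
mjback+ [0.596  0.0135 0.152 ]
mjback- [ 0.5103 -0.0013  0.152 ]
fjfac+ [0.5766 0.1055 0.152 ]
rear+ [ 0.6058 -0.045   0.116 ]
rear- [ 0.5229 -0.0605  0.116 ]
```

The module's top corners triangulate to z ≈ 0.064, with its centre at (0.516, 0.308) and x axis at -3.6°. The vise origin is at (0.547, 0.041) with yaw 11.2°; its jaw tops measure 0.153 and the gap about 57 mm. The grip lies 44.6 mm from the screw axis, at about 213° clockwise from up. All of these agree with the text, so I set out.

Call:
{"api": "move_arm", "payload": {"targets": [{"dy": -1, "dz": 1, "rz": -0.336}, {"dy": -1, "dz": 1, "rz": -0.336}, {"dy": -1, "dz": 1, "rz": -0.336}, {"dx": 1, "dy": -1, "rz": -0.336}, {"dx": 1, "dy": -1, "rz": -0.336}, {"dx": 1, "dy": -1, "rz": -0.336}, {"dx": 1, "dy": -1, "rz": -0.336}, {"dx": 1, "dy": -1}, {"dx": 1, "dy": -1}, {"dx": 1, "dy": -0.7}], "claw": 100}}

```text
schema error: expected keys dx, dy, dz, rx, ry, rz
```

Call:
{"api": "move_arm", "payload": {"targets": [{"dx": 1, "dy": -0.5}, {"dx": 1, "dy": -0.5}, {"dx": 1}, {"dx": 0.9}, {"dz": -1}, {"dz": -1}, {"dz": -1}, {"dz": -1}, {"dz": -1}, {}]}}

```text
schema error: expected keys dx, dy, dz, rx, ry, rz
```

All six keys are needed in each row.

Call:
{"api": "move_arm", "payload": {"targets": [{"dx": 0, "dy": -1, "dz": 1, "rx": 0, "ry": 0, "rz": -0.336}, {"dx": 0, "dy": -1, "dz": 1, "rx": 0, "ry": 0, "rz": -0.336}, {"dx": 0, "dy": -1, "dz": 1, "rx": 0, "ry": 0, "rz": -0.336}, {"dx": 1, "dy": -1, "dz": 0, "rx": 0, "ry": 0, "rz": -0.336}, {"dx": 1, "dy": -1, "dz": 0, "rx": 0, "ry": 0, "rz": -0.336}, {"dx": 1, "dy": -1, "dz": 0, "rx": 0, "ry": 0, "rz": -0.336}, {"dx": 1, "dy": -1, "dz": 0, "rx": 0, "ry": 0, "rz": -0.336}, {"dx": 1, "dy": -1, "dz": 0, "rx": 0, "ry": 0, "rz": 0}, {"dx": 1, "dy": -1, "dz": 0, "rx": 0, "ry": 0, "rz": 0}, {"dx": 1, "dy": -0.7, "dz": 0, "rx": 0, "ry": 0, "rz": 0}], "claw": 100}}

```text
t: 1.35
tcp_pos: [0.4192, 0.3317, 0.3059]
tool_rot: [0.729, 0.685, -0.001, -0.0]
force: [0.5, 0.7, -0.2]
finger_gap: 1.0
gripper_force: 0.0
```

Call:
{"api": "move_arm", "payload": {"targets": [{"dx": 1, "dy": -0.5, "dz": 0, "rx": 0, "ry": 0, "rz": 0}, {"dx": 1, "dy": -0.5, "dz": 0, "rx": 0, "ry": 0, "rz": 0}, {"dx": 1, "dy": 0, "dz": 0, "rx": 0, "ry": 0, "rz": 0}, {"dx": 0.9, "dy": 0, "dz": 0, "rx": 0, "ry": 0, "rz": 0}, {"dx": 0, "dy": 0, "dz": -1, "rx": 0, "ry": 0, "rz": 0}, {"dx": 0, "dy": 0, "dz": -1, "rx": 0, "ry": 0, "rz": 0}, {"dx": 0, "dy": 0, "dz": -1, "rx": 0, "ry": 0, "rz": 0}, {"dx": 0, "dy": 0, "dz": -1, "rx": 0, "ry": 0, "rz": 0}, {"dx": 0, "dy": 0, "dz": -1, "rx": 0, "ry": 0, "rz": 0}, {"dx": 0, "dy": 0, "dz": 0, "rx": 0, "ry": 0, "rz": 0}]}}

```text
t: 2.6
tcp_pos: [0.5145, 0.3073, 0.1789]
tool_rot: [0.729, 0.685, -0.003, -0.001]
force: [0.8, 0.5, 0.5]
finger_gap: 1.001
gripper_force: 0.0
```

Call:
{"api": "move_arm", "payload": {"targets": [{"dx": 0.06, "dy": 0, "dz": -1, "rx": 0, "ry": 0, "rz": 0}, {"dx": 0, "dy": 0, "dz": -1, "rx": 0, "ry": 0, "rz": 0}, {"dx": 0, "dy": 0, "dz": -1, "rx": 0, "ry": 0, "rz": 0}, {"dx": 0, "dy": 0, "dz": -0.5, "rx": 0, "ry": 0, "rz": 0}, {"dx": 0, "dy": 0, "dz": 0, "rx": 0, "ry": 0, "rz": 0}, {"dx": 0, "dy": 0, "dz": 0, "rx": 0, "ry": 0, "rz": 0}, {"dx": 0, "dy": 0, "dz": 0, "rx": 0, "ry": 0, "rz": 0}, {"dx": 0, "dy": 0, "dz": 0, "rx": 0, "ry": 0, "rz": 0}, {"dx": 0, "dy": 0, "dz": 0, "rx": 0, "ry": 0, "rz": 0}, {"dx": 0, "dy": 0, "dz": 0, "rx": 0, "ry": 0, "rz": 0}]}}

```text
t: 3.85
tcp_pos: [0.5178, 0.308, 0.0939]
tool_rot: [0.728, 0.685, 0.0, 0.0]
force: [-0.0, -0.5, -1.0]
finger_gap: 1.001
gripper_force: 0.0
```

```bash
python3 - <<'E'
from h import *
t=cams.snapshot("top")[:,:,::-1];s=cams.snapshot("scene")[:,:,::-1]
R=lambda im,x,y,w,h,k:cv2.resize(im[y:y+h,x:x+w],None,fx=k,fy=k,interpolation=cv2.INTER_CUBIC)
cv2.imwrite("pics/c2.png",np.hstack([R(t,160,220,100,120,4),R(s,395,190,100,120,4)]))
E
```

```text
(no output)
```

View pics/c2.png

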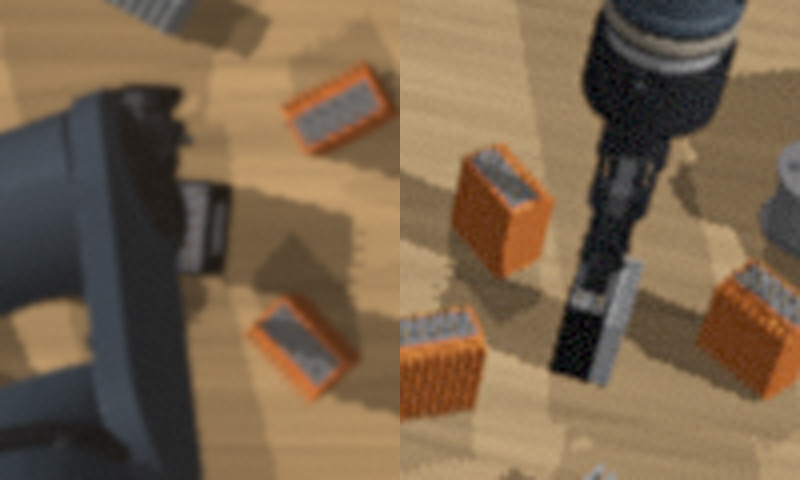

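In the scene crop the near finger, at about (600,280), hangs in line with the black block and over its near end. The oranges are clear of the gripper. I go down and grasp.

Call:
{"api": "move_arm", "payload": {"targets": [{"dx": 0, "dy": 0, "dz": -0.6, "rx": 0, "ry": 0, "rz": 0}, {"dx": 0, "dy": 0, "dz": -0.6, "rx": 0, "ry": 0, "rz": 0}, {"dx": 0, "dy": 0, "dz": -0.6, "rx": 0, "ry": 0, "rz": 0}, {"dx": 0, "dy": 0, "dz": -0.6, "rx": 0, "ry": 0, "rz": 0}, {"dx": 0, "dy": 0, "dz": -0.6, "rx": 0, "ry": 0, "rz": 0}, {"dx": 0, "dy": 0, "dz": 0, "rx": 0, "ry": 0, "rz": 0}, {"dx": 0, "dy": 0, "dz": 0, "rx": 0, "ry": 0, "rz": 0}, {"dx": 0, "dy": 0, "dz": 0, "rx": 0, "ry": 0, "rz": 0}, {"dx": 0, "dy": 0, "dz": 0, "rx": 0, "ry": 0, "rz": 0}, {"dx": 0, "dy": 0, "dz": 0, "rx": 0, "ry": 0, "rz": 0}]}}

```text
t: 5.2
tcp_pos: [0.518, 0.308, 0.0192]
tool_rot: [0.729, 0.685, 0.0, 0.0]
force: [-0.5, -0.5, 0.5]
finger_gap: 1.003
gripper_force: 0.0
```

Call:
{"api": "move_arm", "payload": {"targets": [{"dx": 0, "dy": 0, "dz": 0, "rx": 0, "ry": 0, "rz": 0}, {"dx": 0, "dy": 0, "dz": 0, "rx": 0, "ry": 0, "rz": 0}, {"dx": 0, "dy": 0, "dz": 0, "rx": 0, "ry": 0, "rz": 0}, {"dx": 0, "dy": 0, "dz": 0, "rx": 0, "ry": 0, "rz": 0}, {"dx": 0, "dy": 0, "dz": 0, "rx": 0, "ry": 0, "rz": 0}, {"dx": 0, "dy": 0, "dz": 0, "rx": 0, "ry": 0, "rz": 0}, {"dx": 0, "dy": 0, "dz": 0, "rx": 0, "ry": 0, "rz": 0}, {"dx": 0, "dy": 0, "dz": 0, "rx": 0, "ry": 0, "rz": 0}, {"dx": 0, "dy": 0, "dz": 0, "rx": 0, "ry": 0, "rz": 0}, {"dx": 0, "dy": 0, "dz": 0, "rx": 0, "ry": 0, "rz": 0}], "claw": 0, "newtons": 50}}

```text
t: 6.45
tcp_pos: [0.5176, 0.3079, 0.019]
tool_rot: [0.729, 0.685, -0.0, -0.0]
force: [-2.3, -0.7, 4.6]
finger_gap: 0.648
gripper_force: 54.4
```

Call:
{"api": "move_arm", "payload": {"targets": [{"dx": 0, "dy": 0, "dz": 0.4, "rx": 0, "ry": 0, "rz": 0}, {"dx": 0, "dy": 0, "dz": 1, "rx": 0, "ry": 0, "rz": 0}, {"dx": 0, "dy": 0, "dz": 1, "rx": 0, "ry": 0, "rz": 0}, {"dx": 0, "dy": 0, "dz": 1, "rx": 0, "ry": 0, "rz": 0}, {"dx": 0, "dy": 0, "dz": 1, "rx": 0, "ry": 0, "rz": 0}, {"dx": 0, "dy": 0, "dz": 1, "rx": 0, "ry": 0, "rz": 0}, {"dx": 0, "dy": 0, "dz": 1, "rx": 0, "ry": 0, "rz": 0}, {"dx": 0, "dy": 0, "dz": 1, "rx": 0, "ry": 0, "rz": 0.25}, {"dx": 0, "dy": 0, "dz": 1, "rx": 0, "ry": 0, "rz": 0.24}, {"dx": 0, "dy": 0, "dz": 0.3, "rx": 0, "ry": 0, "rz": 0}]}}

```text
t: 7.7
tcp_pos: [0.5187, 0.3081, 0.2378]
tool_rot: [0.635, 0.772, 0.001, 0.001]
force: [0.4, -0.1, -3.3]
finger_gap: 0.65
gripper_force: 53.7
```

Call:
{"api": "move_arm", "payload": {"targets": [{"dx": 0.1, "dy": -0.7, "dz": 0, "rx": 0, "ry": 0, "rz": 0}, {"dx": 0.1, "dy": -1, "dz": 0, "rx": 0, "ry": 0, "rz": 0}, {"dx": 0.1, "dy": -1, "dz": 0, "rx": 0, "ry": 0, "rz": 0}, {"dx": 0.1, "dy": -1, "dz": 0, "rx": 0, "ry": 0, "rz": 0}, {"dx": 0.1, "dy": -1, "dz": 0, "rx": 0, "ry": 0, "rz": 0}, {"dx": 0.1, "dy": -1, "dz": 0, "rx": 0, "ry": 0, "rz": 0}, {"dx": 0.1, "dy": -1, "dz": 0, "rx": 0, "ry": 0, "rz": 0}, {"dx": 0.1, "dy": -1, "dz": 0, "rx": 0, "ry": 0, "rz": 0}, {"dx": 0.1, "dy": -1, "dz": 0, "rx": 0, "ry": 0, "rz": 0}, {"dx": 0.06, "dy": -0.88, "dz": 0, "rx": 0, "ry": 0, "rz": 0}]}}

```text
t: 8.95
tcp_pos: [0.5406, 0.0663, 0.2347]
tool_rot: [0.636, 0.772, -0.001, -0.001]
force: [0.8, -0.1, -2.2]
finger_gap: 0.655
gripper_force: 53.7
```

Call:
{"api": "move_arm", "payload": {"targets": [{"dx": 0, "dy": 0, "dz": 0, "rx": 0, "ry": 0, "rz": 0}, {"dx": 0, "dy": 0, "dz": 0, "rx": 0, "ry": 0, "rz": 0}, {"dx": 0, "dy": 0, "dz": -0.5, "rx": 0, "ry": 0, "rz": 0}, {"dx": 0, "dy": 0, "dz": -0.5, "rx": 0, "ry": 0, "rz": 0}, {"dx": 0, "dy": 0, "dz": 0, "rx": 0, "ry": 0, "rz": 0}, {"dx": 0, "dy": 0, "dz": 0, "rx": 0, "ry": 0, "rz": 0}, {"dx": 0, "dy": 0, "dz": 0, "rx": 0, "ry": 0, "rz": 0}, {"dx": 0, "dy": 0, "dz": 0, "rx": 0, "ry": 0, "rz": 0}, {"dx": 0, "dy": 0, "dz": 0, "rx": 0, "ry": 0, "rz": 0}, {"dx": 0, "dy": 0, "dz": 0, "rx": 0, "ry": 0, "rz": 0}]}}

```text
t: 10.2
tcp_pos: [0.5419, 0.0684, 0.2114]
tool_rot: [0.635, 0.773, 0.0, 0.0]
force: [0.1, -0.2, -2.7]
finger_gap: 0.656
gripper_force: 53.7
```

```bash
python3 - <<'E'
from h import *
t=cams.snapshot("top")[:,:,::-1];s=cams.snapshot("scene")[:,:,::-1]
R=lambda im,x,y,w,h,k:cv2.resize(im[y:y+h,x:x+w],None,fx=k,fy=k,interpolation=cv2.INTER_CUBIC)
cv2.imwrite("pics/c3.png",np.hstack([R(t,265,200,100,140,4),R(s,280,135,100,140,4)]))
E
```

```text
(no output)
```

View pics/c3.png

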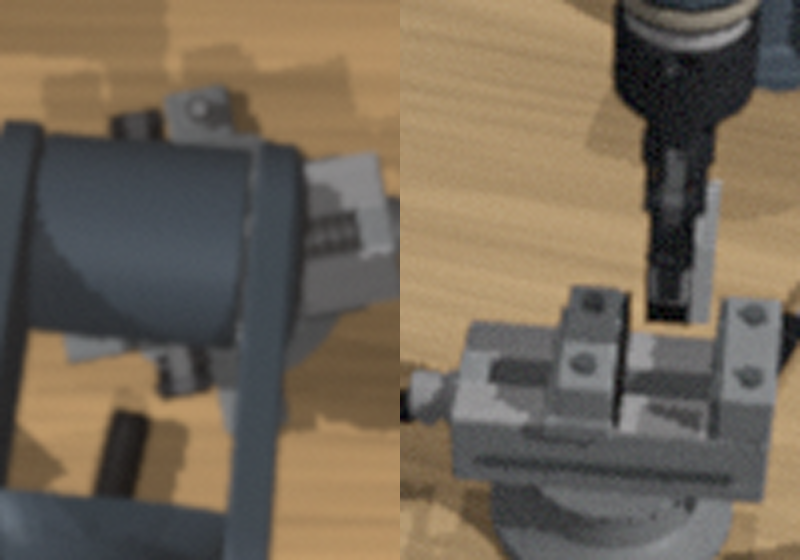

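The module hangs between the jaws. In the scene crop its near foot edge runs from (648,318) to (688,322), with the fin end at (710,322) facing the fixed jaw.

```bash
python3 - <<'E'
from h import *
a=np.radians(11.2);X=np.array([np.cos(a),np.sin(a)]);Y=np.array([-X[1],X[0]]);O=np.array([.547,.041])
for c in[(648,318),(688,322),(710,322)]:
    P=plane("scene",((c[0]-400)/4+280-.37,c[1]/4+135-.37),.1924)[:2]-O;print((P@X*1e3).round(1),(P@Y*1e3).round(1))
E
```

```text
24.9 16.8
25.7 39.4
24.3 51.7
```

Call:
{"api": "move_arm", "payload": {"targets": [{"dx": 0, "dy": 0, "dz": -0.5, "rx": 0, "ry": 0, "rz": 0}, {"dx": 0, "dy": 0, "dz": -0.6, "rx": 0, "ry": 0, "rz": 0}, {"dx": 0, "dy": 0, "dz": -0.6, "rx": 0, "ry": 0, "rz": 0}, {"dx": 0, "dy": 0, "dz": -0.5, "rx": 0, "ry": 0, "rz": 0}, {"dx": 0, "dy": 0, "dz": -0.4, "rx": 0, "ry": 0, "rz": 0}, {"dx": 0, "dy": 0, "dz": -0.2, "rx": 0, "ry": 0, "rz": 0}, {"dx": 0, "dy": 0, "dz": -0.1, "rx": 0, "ry": 0, "rz": 0}, {"dx": 0, "dy": 0, "dz": 0, "rx": 0, "ry": 0, "rz": 0}, {"dx": 0, "dy": 0, "dz": 0, "rx": 0, "ry": 0, "rz": 0}, {"dx": 0, "dy": 0, "dz": 0, "rx": 0, "ry": 0, "rz": 0}]}}

```text
t: 11.55
tcp_pos: [0.542, 0.0685, 0.1392]
tool_rot: [0.635, 0.773, 0.0, 0.0]
force: [0.5, -0.5, -2.7]
finger_gap: 0.653
gripper_force: 53.7
```

Call:
{"api": "move_arm", "payload": {"targets": [{"dx": 0, "dy": 0, "dz": -0.06, "rx": 0, "ry": 0, "rz": 0}, {"dx": 0, "dy": 0, "dz": -0.06, "rx": 0, "ry": 0, "rz": 0}, {"dx": 0, "dy": 0, "dz": -0.03, "rx": 0, "ry": 0, "rz": 0}, {"dx": 0, "dy": 0, "dz": 0, "rx": 0, "ry": 0, "rz": 0}, {"dx": 0, "dy": 0, "dz": 0, "rx": 0, "ry": 0, "rz": 0}, {"dx": 0, "dy": 0, "dz": 0, "rx": 0, "ry": 0, "rz": 0}, {"dx": 0, "dy": 0, "dz": 0, "rx": 0, "ry": 0, "rz": 0}, {"dx": 0, "dy": 0, "dz": 0, "rx": 0, "ry": 0, "rz": 0}, {"dx": 0, "dy": 0, "dz": 0, "rx": 0, "ry": 0, "rz": 0}, {"dx": 0, "dy": 0, "dz": 0, "rx": 0, "ry": 0, "rz": 0}]}}

```text
t: 12.8
tcp_pos: [0.5418, 0.0685, 0.1351]
tool_rot: [0.635, 0.773, 0.0, 0.0]
force: [0.3, 0.8, -2.6]
finger_gap: 0.653
gripper_force: 53.8
```

Call:
{"api": "move_arm", "payload": {"targets": [{"dx": 0, "dy": 0, "dz": -0.04, "rx": 0, "ry": 0, "rz": 0}, {"dx": 0, "dy": 0, "dz": -0.02, "rx": 0, "ry": 0, "rz": 0}, {"dx": 0, "dy": 0, "dz": 0, "rx": 0, "ry": 0, "rz": 0}, {"dx": 0, "dy": 0, "dz": 0, "rx": 0, "ry": 0, "rz": 0}, {"dx": 0, "dy": 0, "dz": 0, "rx": 0, "ry": 0, "rz": 0}, {"dx": 0, "dy": 0, "dz": 0, "rx": 0, "ry": 0, "rz": 0}, {"dx": 0, "dy": 0, "dz": 0, "rx": 0, "ry": 0, "rz": 0}, {"dx": 0, "dy": 0, "dz": 0, "rx": 0, "ry": 0, "rz": 0}, {"dx": 0, "dy": 0, "dz": 0, "rx": 0, "ry": 0, "rz": 0}, {"dx": 0, "dy": 0, "dz": 0, "rx": 0, "ry": 0, "rz": 0}]}}

```text
t: 14.05
tcp_pos: [0.5418, 0.0685, 0.135]
tool_rot: [0.635, 0.773, 0.0, 0.0]
force: [-2.2, 0.7, 6.7]
finger_gap: 0.65
gripper_force: 55.0
```

Contact at +6.7 N, so the module is on the bed. I release and rise.

Call:
{"api": "move_arm", "payload": {"targets": [{"dx": 0, "dy": 0, "dz": 0, "rx": 0, "ry": 0, "rz": 0}, {"dx": 0, "dy": 0, "dz": 0, "rx": 0, "ry": 0, "rz": 0}, {"dx": 0, "dy": 0, "dz": 0, "rx": 0, "ry": 0, "rz": 0}, {"dx": 0, "dy": 0, "dz": 0, "rx": 0, "ry": 0, "rz": 0}, {"dx": 0, "dy": 0, "dz": 0, "rx": 0, "ry": 0, "rz": 0}, {"dx": 0, "dy": 0, "dz": 0, "rx": 0, "ry": 0, "rz": 0}, {"dx": 0, "dy": 0, "dz": 0.3, "rx": 0, "ry": 0, "rz": 0}, {"dx": 0, "dy": 0, "dz": 0.7, "rx": 0, "ry": 0, "rz": 0}, {"dx": 0, "dy": 0, "dz": 1, "rx": 0, "ry": 0, "rz": 0}, {"dx": 0, "dy": 0, "dz": 1, "rx": 0, "ry": 0, "rz": 0}], "claw": 100}}

```text
t: 15.3
tcp_pos: [0.5418, 0.0685, 0.2097]
tool_rot: [0.635, 0.773, 0.0, 0.0]
force: [0.8, 0.4, 0.0]
finger_gap: 0.998
gripper_force: 0.0
```

Call:
{"api": "move_arm", "payload": {"targets": [{"dx": 0, "dy": 0, "dz": 1, "rx": 0, "ry": 0, "rz": 0}, {"dx": 0.1, "dy": -0.9, "dz": 0, "rx": 0, "ry": 0, "rz": 0}, {"dx": 0.1, "dy": -1, "dz": 0, "rx": 0, "ry": 0, "rz": 0}, {"dx": 0.1, "dy": -1, "dz": 0, "rx": 0, "ry": 0, "rz": 0}, {"dx": 0.1, "dy": -1, "dz": 0, "rx": 0, "ry": 0, "rz": 0}, {"dx": 0.1, "dy": -1, "dz": 0, "rx": 0, "ry": 0, "rz": 0}, {"dx": 0.1, "dy": -1, "dz": 0, "rx": 0, "ry": 0, "rz": 0}, {"dx": 0.06, "dy": -1, "dz": 0, "rx": 0, "ry": 0, "rz": 0}, {"dx": 0, "dy": -1, "dz": 0, "rx": 0, "ry": 0, "rz": 0}, {"dx": 0, "dy": -0.54, "dz": 0, "rx": 0, "ry": 0, "rz": 0}]}}

```text
t: 16.55
tcp_pos: [0.5584, -0.1437, 0.234]
tool_rot: [0.635, 0.772, 0.0, 0.0]
force: [-0.8, -0.7, 0.2]
finger_gap: 0.997
gripper_force: 0.0
```

Call:
{"api": "move_arm", "payload": {"targets": [{"dx": 0, "dy": 0, "dz": -1, "rx": 0, "ry": 0, "rz": 0}, {"dx": 0, "dy": 0, "dz": -1, "rx": 0, "ry": 0, "rz": 0}, {"dx": 0, "dy": 0, "dz": -1, "rx": 0, "ry": 0, "rz": 0}, {"dx": 0, "dy": 0, "dz": -1, "rx": 0, "ry": 0, "rz": 0}, {"dx": 0, "dy": 0, "dz": -0.5, "rx": 0, "ry": 0, "rz": 0}, {"dx": 0, "dy": 0, "dz": 0, "rx": 0, "ry": 0, "rz": 0}, {"dx": 0, "dy": 0, "dz": 0, "rx": 0, "ry": 0, "rz": 0}, {"dx": 0, "dy": 0, "dz": 0, "rx": 0, "ry": 0, "rz": 0}, {"dx": 0, "dy": 0, "dz": 0, "rx": 0, "ry": 0, "rz": 0}, {"dx": 0, "dy": 0, "dz": 0, "rx": 0, "ry": 0, "rz": 0}]}}

```text
t: 17.8
tcp_pos: [0.5585, -0.1426, 0.1214]
tool_rot: [0.635, 0.773, 0.0, 0.0]
force: [-0.2, -0.2, 0.1]
finger_gap: 0.999
gripper_force: 0.0
```

```bash
python3 - <<'E'
from h import *
t=cams.snapshot("top")[:,:,::-1];s=cams.snapshot("scene")[:,:,::-1]
R=lambda im,x,y,w,h,k:cv2.resize(im[y:y+h,x:x+w],None,fx=k,fy=k,interpolation=cv2.INTER_CUBIC)
cv2.imwrite("pics/c4.png",np.vstack([R(t,265,220,160,70,4),R(s,235,160,160,80,4)]))
E
```

```text
(no output)
```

View pics/c4.png

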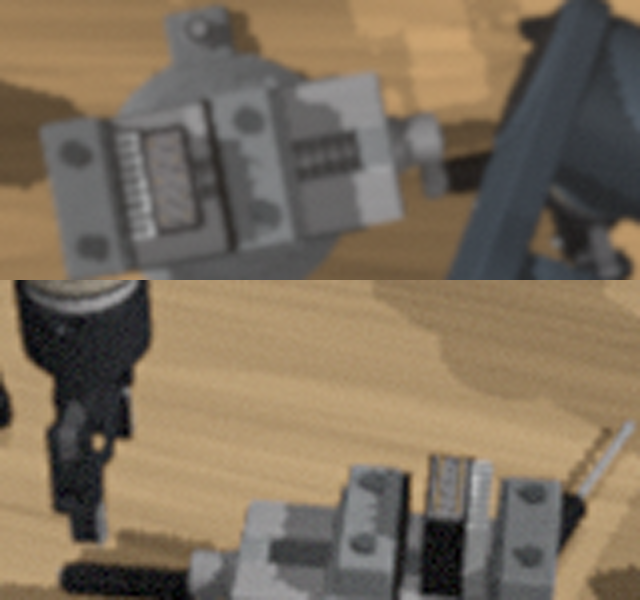

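The module stands upright and square at top crop (160,185), fins toward the fixed jaw. The fingers are above the outer half of the grip. I go down and take hold.

Call:
{"api": "move_arm", "payload": {"targets": [{"dx": 0, "dy": 0, "dz": -0.6, "rx": 0, "ry": 0, "rz": 0}, {"dx": 0, "dy": 0, "dz": -0.6, "rx": 0, "ry": 0, "rz": 0}, {"dx": 0, "dy": 0, "dz": -0.6, "rx": 0, "ry": 0, "rz": 0}, {"dx": 0, "dy": 0, "dz": -0.6, "rx": 0, "ry": 0, "rz": 0}, {"dx": 0, "dy": 0, "dz": -0.6, "rx": 0, "ry": 0, "rz": 0}, {"dx": 0, "dy": 0, "dz": -0.6, "rx": 0, "ry": 0, "rz": 0}, {"dx": 0, "dy": 0, "dz": 0, "rx": 0, "ry": 0, "rz": 0}, {"dx": 0, "dy": 0, "dz": 0, "rx": 0, "ry": 0, "rz": 0}, {"dx": 0, "dy": 0, "dz": 0, "rx": 0, "ry": 0, "rz": 0}, {"dx": 0, "dy": 0, "dz": 0, "rx": 0, "ry": 0, "rz": 0}]}}

```text
t: 19.15
tcp_pos: [0.5587, -0.1427, 0.0317]
tool_rot: [0.635, 0.773, 0.0, 0.001]
force: [0.3, 0.2, 0.1]
finger_gap: 1.0
gripper_force: 0.0
```

Call:
{"api": "move_arm", "payload": {"targets": [{"dx": 0, "dy": 0, "dz": 0, "rx": 0, "ry": 0, "rz": 0}, {"dx": 0, "dy": 0, "dz": 0, "rx": 0, "ry": 0, "rz": 0}, {"dx": 0, "dy": 0, "dz": 0, "rx": 0, "ry": 0, "rz": 0}, {"dx": 0, "dy": 0, "dz": 0, "rx": 0, "ry": 0, "rz": 0}, {"dx": 0, "dy": 0, "dz": 0, "rx": 0, "ry": 0, "rz": 0}, {"dx": 0, "dy": 0, "dz": 0, "rx": 0, "ry": 0, "rz": 0}, {"dx": 0, "dy": 0, "dz": 0, "rx": 0, "ry": 0, "rz": 0}, {"dx": 0, "dy": 0, "dz": 0, "rx": 0, "ry": 0, "rz": 0}, {"dx": 0, "dy": 0, "dz": 0, "rx": 0, "ry": 0, "rz": 0}, {"dx": 0, "dy": 0, "dz": 0, "rx": 0, "ry": 0, "rz": 0}], "claw": 0, "newtons": 70}}

```text
t: 20.4
tcp_pos: [0.558, -0.1425, 0.0311]
tool_rot: [0.635, 0.773, -0.0, -0.0]
force: [-3.8, -2.1, 5.4]
finger_gap: 0.25
gripper_force: 68.4
```

```bash
cat > w.py <<'E'
import numpy as np,sys
a,st,n=map(float,sys.argv[1:4]);R=1.8;c,s=np.cos(np.radians(11.2)),np.sin(np.radians(11.2))
p=np.radians(a+st*np.arange(n+1));x=R*np.sin(p);z=R*np.cos(p)
X=np.round(c*x,2);Y=np.round(s*x,2);Z=np.round(z,2)
for i in range(int(n)):print('{"dx": %.2f, "dy": %.2f, "dz": %.2f, "rx": 0, "ry": 0, "rz": 0},'%(X[i+1]-X[i],Y[i+1]-Y[i],Z[i+1]-Z[i]))
E
python3 w.py 214 12 10; echo; python3 w.py 334 24 15
```

```text
{"dx": -0.28, "dy": -0.05, "dz": 0.24, "rx": 0, "ry": 0, "rz": 0},
{"dx": -0.23, "dy": -0.05, "dz": 0.30, "rx": 0, "ry": 0, "rz": 0},
{"dx": -0.16, "dy": -0.03, "dz": 0.33, "rx": 0, "ry": 0, "rz": 0},
{"dx": -0.09, "dy": -0.02, "dz": 0.37, "rx": 0, "ry": 0, "rz": 0},
{"dx": -0.01, "dy": 0.00, "dz": 0.38, "rx": 0, "ry": 0, "rz": 0},
{"dx": 0.06, "dy": 0.01, "dz": 0.37, "rx": 0, "ry": 0, "rz": 0},
{"dx": 0.14, "dy": 0.03, "dz": 0.35, "rx": 0, "ry": 0, "rz": 0},
{"dx": 0.21, "dy": 0.04, "dz": 0.31, "rx": 0, "ry": 0, "rz": 0},
{"dx": 0.26, "dy": 0.05, "dz": 0.26, "rx": 0, "ry": 0, "rz": 0},
{"dx": 0.32, "dy": 0.07, "dz": 0.20, "rx": 0, "ry": 0, "rz": 0},

{"dx": 0.71, "dy": 0.14, "dz": 0.18, "rx": 0, "ry": 0, "rz": 0},
{"dx": 0.72, "dy": 0.14, "dz": -0.13, "rx": 0, "ry": 0, "rz": 0},
{"dx": 0.61, "dy": 0.12, "dz": -0.42, "rx": 0, "ry": 0, "rz": 0},
{"dx": 0.39, "dy": 0.08, "dz": -0.63, "rx": 0, "ry": 0, "rz": 0},
{"dx": 0.10, "dy": 0.02, "dz": -0.75, "rx": 0, "ry": 0, "rz": 0},
{"dx": -0.20, "dy": -0.04, "dz": -0.72, "rx": 0, "ry": 0, "rz": 0},
{"dx": -0.47, "dy": -0.09, "dz": -0.57, "rx": 0, "ry": 0, "rz": 0},
{"dx": -0.66, "dy": -0.14, "dz": -0.33, "rx": 0, "ry": 0, "rz": 0},
{"dx": -0.74, "dy": -0.14, "dz": -0.02, "rx": 0, "ry": 0, "rz": 0},
{"dx": -0.68, "dy": -0.14, "dz": 0.28, "rx": 0, "ry": 0, "rz": 0},
{"dx": -0.51, "dy": -0.10, "dz": 0.54, "rx": 0, "ry": 0, "rz": 0},
{"dx": -0.25, "dy": -0.05, "dz": 0.70, "rx": 0, "ry": 0, "rz": 0},
{"dx": 0.05, "dy": 0.01, "dz": 0.75, "rx": 0, "ry": 0, "rz": 0},
{"dx": 0.35, "dy": 0.07, "dz": 0.66, "rx": 0, "ry": 0, "rz": 0},
{"dx": 0.58, "dy": 0.12, "dz": 0.46, "rx": 0, "ry": 0, "rz": 0},
```

Call:
{"api": "move_arm", "payload": {"targets": [{"dx": -0.28, "dy": -0.05, "dz": 0.24, "rx": 0, "ry": 0, "rz": 0}, {"dx": -0.23, "dy": -0.05, "dz": 0.3, "rx": 0, "ry": 0, "rz": 0}, {"dx": -0.16, "dy": -0.03, "dz": 0.33, "rx": 0, "ry": 0, "rz": 0}, {"dx": -0.09, "dy": -0.02, "dz": 0.37, "rx": 0, "ry": 0, "rz": 0}, {"dx": -0.01, "dy": 0.0, "dz": 0.38, "rx": 0, "ry": 0, "rz": 0}, {"dx": 0.06, "dy": 0.01, "dz": 0.37, "rx": 0, "ry": 0, "rz": 0}, {"dx": 0.14, "dy": 0.03, "dz": 0.35, "rx": 0, "ry": 0, "rz": 0}, {"dx": 0.21, "dy": 0.04, "dz": 0.31, "rx": 0, "ry": 0, "rz": 0}, {"dx": 0.26, "dy": 0.05, "dz": 0.26, "rx": 0, "ry": 0, "rz": 0}, {"dx": 0.32, "dy": 0.07, "dz": 0.2, "rx": 0, "ry": 0, "rz": 0}]}}

```text
t: 21.65
tcp_pos: [0.5599, -0.142, 0.1093]
tool_rot: [0.634, 0.773, -0.003, -0.003]
force: [-6.6, -8.2, -7.8]
finger_gap: 0.245
gripper_force: 70.1
```

Drag is about 10.7 N along the circle, as the text says. I wind on.

Call:
{"api": "move_arm", "payload": {"targets": [{"dx": 0.71, "dy": 0.14, "dz": 0.18, "rx": 0, "ry": 0, "rz": 0}, {"dx": 0.72, "dy": 0.14, "dz": -0.13, "rx": 0, "ry": 0, "rz": 0}, {"dx": 0.61, "dy": 0.12, "dz": -0.42, "rx": 0, "ry": 0, "rz": 0}, {"dx": 0.39, "dy": 0.08, "dz": -0.63, "rx": 0, "ry": 0, "rz": 0}, {"dx": 0.1, "dy": 0.02, "dz": -0.75, "rx": 0, "ry": 0, "rz": 0}, {"dx": -0.2, "dy": -0.04, "dz": -0.72, "rx": 0, "ry": 0, "rz": 0}, {"dx": -0.47, "dy": -0.09, "dz": -0.57, "rx": 0, "ry": 0, "rz": 0}, {"dx": -0.66, "dy": -0.14, "dz": -0.33, "rx": 0, "ry": 0, "rz": 0}, {"dx": -0.74, "dy": -0.14, "dz": -0.02, "rx": 0, "ry": 0, "rz": 0}, {"dx": -0.68, "dy": -0.14, "dz": 0.28, "rx": 0, "ry": 0, "rz": 0}]}}

```text
t: 22.9
tcp_pos: [0.5597, -0.1424, 0.0306]
tool_rot: [0.635, 0.773, 0.001, 0.001]
force: [4.5, -0.3, -9.6]
finger_gap: 0.25
gripper_force: 71.1
```

```bash
cat > f.py <<'E'
from station import sensors
import numpy as np
s=sensors.sense();a=np.radians(11.2);X=np.array([np.cos(a),np.sin(a),0]);Y=np.array([-np.sin(a),np.cos(a),0])
p=s["tcp_pos"]-np.array([.547,.041,.069]);x=p@X;z=p[2];r=np.hypot(x,z);f=s["force"]
print("phi %.1f r %.1f y %.1f"%(np.degrees(np.arctan2(x,z))%360,r*1e3,p@Y*1e3),"tang %.1f rad %.1f axial %.1f"%(-(f@X*z-f[2]*x)/r,(f@X*x+f[2]*z)/r,f@Y),"gap",s["finger_gap"],s["t"])
E
python3 f.py; python3 w.py 574 24 5;echo; python3 w.py 694 12 15
```

```text
phi 211.1 r 44.9 y -182.4 tang 8.7 rad 5.9 axial -1.2 gap 0.24987450076678544 22.9
{"dx": -0.51, "dy": -0.10, "dz": 0.54, "rx": 0, "ry": 0, "rz": 0},
{"dx": -0.25, "dy": -0.05, "dz": 0.70, "rx": 0, "ry": 0, "rz": 0},
{"dx": 0.05, "dy": 0.01, "dz": 0.75, "rx": 0, "ry": 0, "rz": 0},
{"dx": 0.35, "dy": 0.07, "dz": 0.66, "rx": 0, "ry": 0, "rz": 0},
{"dx": 0.58, "dy": 0.12, "dz": 0.46, "rx": 0, "ry": 0, "rz": 0},

{"dx": 0.34, "dy": 0.07, "dz": 0.13, "rx": 0, "ry": 0, "rz": 0},
{"dx": 0.37, "dy": 0.07, "dz": 0.05, "rx": 0, "ry": 0, "rz": 0},
{"dx": 0.37, "dy": 0.07, "dz": -0.03, "rx": 0, "ry": 0, "rz": 0},
{"dx": 0.35, "dy": 0.07, "dz": -0.10, "rx": 0, "ry": 0, "rz": 0},
{"dx": 0.33, "dy": 0.07, "dz": -0.18, "rx": 0, "ry": 0, "rz": 0},
{"dx": 0.28, "dy": 0.05, "dz": -0.24, "rx": 0, "ry": 0, "rz": 0},
{"dx": 0.23, "dy": 0.05, "dz": -0.30, "rx": 0, "ry": 0, "rz": 0},
{"dx": 0.16, "dy": 0.03, "dz": -0.33, "rx": 0, "ry": 0, "rz": 0},
{"dx": 0.09, "dy": 0.02, "dz": -0.37, "rx": 0, "ry": 0, "rz": 0},
{"dx": 0.01, "dy": 0.00, "dz": -0.38, "rx": 0, "ry": 0, "rz": 0},
{"dx": -0.06, "dy": -0.01, "dz": -0.37, "rx": 0, "ry": 0, "rz": 0},
{"dx": -0.14, "dy": -0.03, "dz": -0.35, "rx": 0, "ry": 0, "rz": 0},
{"dx": -0.21, "dy": -0.04, "dz": -0.31, "rx": 0, "ry": 0, "rz": 0},
{"dx": -0.26, "dy": -0.05, "dz": -0.26, "rx": 0, "ry": 0, "rz": 0},
{"dx": -0.32, "dy": -0.07, "dz": -0.20, "rx": 0, "ry": 0, "rz": 0},
```

Call:
{"api": "move_arm", "payload": {"targets": [{"dx": -0.28, "dy": -0.05, "dz": 0.24, "rx": 0, "ry": 0, "rz": 0}, {"dx": -0.23, "dy": -0.05, "dz": 0.3, "rx": 0, "ry": 0, "rz": 0}, {"dx": -0.16, "dy": -0.03, "dz": 0.33, "rx": 0, "ry": 0, "rz": 0}, {"dx": -0.09, "dy": -0.02, "dz": 0.37, "rx": 0, "ry": 0, "rz": 0}, {"dx": -0.01, "dy": 0.0, "dz": 0.38, "rx": 0, "ry": 0, "rz": 0}, {"dx": 0.06, "dy": 0.01, "dz": 0.37, "rx": 0, "ry": 0, "rz": 0}, {"dx": 0.14, "dy": 0.03, "dz": 0.35, "rx": 0, "ry": 0, "rz": 0}, {"dx": 0.21, "dy": 0.04, "dz": 0.31, "rx": 0, "ry": 0, "rz": 0}, {"dx": 0.26, "dy": 0.05, "dz": 0.26, "rx": 0, "ry": 0, "rz": 0}, {"dx": 0.32, "dy": 0.07, "dz": 0.2, "rx": 0, "ry": 0, "rz": 0}]}}

```text
t: 24.15
tcp_pos: [0.5603, -0.1419, 0.1095]
tool_rot: [0.634, 0.773, -0.003, -0.003]
force: [-5.9, -7.7, -9.3]
finger_gap: 0.247
gripper_force: 71.4
```

```bash
python3 f.py; python3 w.py 694 6 20
python3 - <<'E'
from h import *
t=cams.snapshot("top")[:,:,::-1]
cv2.imwrite("pics/c5.png",cv2.resize(t[225:285,270:350],None,fx=8,fy=8,interpolation=cv2.INTER_CUBIC))
E
```

```text
phi 331.0 r 46.4 y -182.0 tang 10.9 rad -4.6 axial -6.4 gap 0.24668841860271704 24.15
{"dx": 0.17, "dy": 0.03, "dz": 0.07, "rx": 0, "ry": 0, "rz": 0},
{"dx": 0.17, "dy": 0.04, "dz": 0.06, "rx": 0, "ry": 0, "rz": 0},
{"dx": 0.18, "dy": 0.03, "dz": 0.03, "rx": 0, "ry": 0, "rz": 0},
{"dx": 0.19, "dy": 0.04, "dz": 0.02, "rx": 0, "ry": 0, "rz": 0},
{"dx": 0.18, "dy": 0.03, "dz": 0.00, "rx": 0, "ry": 0, "rz": 0},
{"dx": 0.19, "dy": 0.04, "dz": -0.03, "rx": 0, "ry": 0, "rz": 0},
{"dx": 0.18, "dy": 0.04, "dz": -0.04, "rx": 0, "ry": 0, "rz": 0},
{"dx": 0.17, "dy": 0.03, "dz": -0.06, "rx": 0, "ry": 0, "rz": 0},
{"dx": 0.17, "dy": 0.03, "dz": -0.08, "rx": 0, "ry": 0, "rz": 0},
{"dx": 0.16, "dy": 0.04, "dz": -0.10, "rx": 0, "ry": 0, "rz": 0},
{"dx": 0.14, "dy": 0.02, "dz": -0.11, "rx": 0, "ry": 0, "rz": 0},
{"dx": 0.14, "dy": 0.03, "dz": -0.13, "rx": 0, "ry": 0, "rz": 0},
{"dx": 0.12, "dy": 0.03, "dz": -0.14, "rx": 0, "ry": 0, "rz": 0},
{"dx": 0.11, "dy": 0.02, "dz": -0.16, "rx": 0, "ry": 0, "rz": 0},
{"dx": 0.09, "dy": 0.01, "dz": -0.16, "rx": 0, "ry": 0, "rz": 0},
{"dx": 0.07, "dy": 0.02, "dz": -0.17, "rx": 0, "ry": 0, "rz": 0},
{"dx": 0.05, "dy": 0.01, "dz": -0.18, "rx": 0, "ry": 0, "rz": 0},
{"dx": 0.04, "dy": 0.01, "dz": -0.19, "rx": 0, "ry": 0, "rz": 0},
{"dx": 0.01, "dy": 0.00, "dz": -0.19, "rx": 0, "ry": 0, "rz": 0},
{"dx": 0.00, "dy": 0.00, "dz": -0.19, "rx": 0, "ry": 0, "rz": 0},
```

View pics/c5.png

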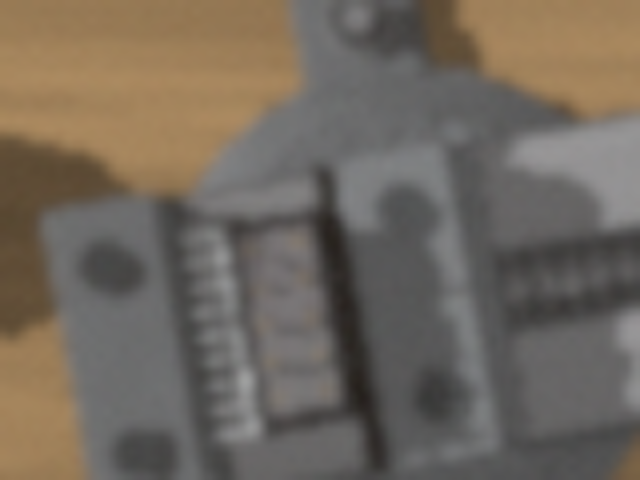

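The jaw has almost reached the module, with a sliver of gap left on each side, and the module is still square. From here I take 60° per call and watch the tangential force.

Call:
{"api": "move_arm", "payload": {"targets": [{"dx": 0.17, "dy": 0.03, "dz": 0.07, "rx": 0, "ry": 0, "rz": 0}, {"dx": 0.17, "dy": 0.04, "dz": 0.06, "rx": 0, "ry": 0, "rz": 0}, {"dx": 0.18, "dy": 0.03, "dz": 0.03, "rx": 0, "ry": 0, "rz": 0}, {"dx": 0.19, "dy": 0.04, "dz": 0.02, "rx": 0, "ry": 0, "rz": 0}, {"dx": 0.18, "dy": 0.03, "dz": 0.0, "rx": 0, "ry": 0, "rz": 0}, {"dx": 0.19, "dy": 0.04, "dz": -0.03, "rx": 0, "ry": 0, "rz": 0}, {"dx": 0.18, "dy": 0.04, "dz": -0.04, "rx": 0, "ry": 0, "rz": 0}, {"dx": 0.17, "dy": 0.03, "dz": -0.06, "rx": 0, "ry": 0, "rz": 0}, {"dx": 0.17, "dy": 0.03, "dz": -0.08, "rx": 0, "ry": 0, "rz": 0}, {"dx": 0.16, "dy": 0.04, "dz": -0.1, "rx": 0, "ry": 0, "rz": 0}]}}

```text
t: 25.45
tcp_pos: [0.6042, -0.1333, 0.1081]
tool_rot: [0.634, 0.773, -0.003, -0.002]
force: [-8.5, -6.5, 4.0]
finger_gap: 0.244
gripper_force: 72.6
```

```bash
python3 f.py
```

```text
phi 29.7 r 45.0 y -182.1 tang 10.3 rad -1.3 axial -4.7 gap 0.24449314295436828 25.45
```

Call:
{"api": "move_arm", "payload": {"targets": [{"dx": 0.14, "dy": 0.02, "dz": -0.11, "rx": 0, "ry": 0, "rz": 0}, {"dx": 0.14, "dy": 0.03, "dz": -0.13, "rx": 0, "ry": 0, "rz": 0}, {"dx": 0.12, "dy": 0.03, "dz": -0.14, "rx": 0, "ry": 0, "rz": 0}, {"dx": 0.11, "dy": 0.02, "dz": -0.16, "rx": 0, "ry": 0, "rz": 0}, {"dx": 0.09, "dy": 0.01, "dz": -0.16, "rx": 0, "ry": 0, "rz": 0}, {"dx": 0.07, "dy": 0.02, "dz": -0.17, "rx": 0, "ry": 0, "rz": 0}, {"dx": 0.05, "dy": 0.01, "dz": -0.18, "rx": 0, "ry": 0, "rz": 0}, {"dx": 0.04, "dy": 0.01, "dz": -0.19, "rx": 0, "ry": 0, "rz": 0}, {"dx": 0.01, "dy": 0.0, "dz": -0.19, "rx": 0, "ry": 0, "rz": 0}, {"dx": 0.0, "dy": 0.0, "dz": -0.19, "rx": 0, "ry": 0, "rz": 0}]}}

```text
t: 26.7
tcp_pos: [0.6258, -0.1291, 0.07]
tool_rot: [0.634, 0.773, -0.001, -0.0]
force: [-7.8, -2.5, 14.5]
finger_gap: 0.249
gripper_force: 73.5
```

```bash
python3 f.py; python3 w.py 814 6 20
```

```text
phi 88.8 r 44.3 y -182.2 tang 14.6 rad -7.8 axial -1.0 gap 0.24898767034879435 26.7
{"dx": -0.02, "dy": -0.01, "dz": -0.18, "rx": 0, "ry": 0, "rz": 0},
{"dx": -0.04, "dy": 0.00, "dz": -0.19, "rx": 0, "ry": 0, "rz": 0},
{"dx": -0.06, "dy": -0.02, "dz": -0.17, "rx": 0, "ry": 0, "rz": 0},
{"dx": -0.08, "dy": -0.01, "dz": -0.18, "rx": 0, "ry": 0, "rz": 0},
{"dx": -0.10, "dy": -0.02, "dz": -0.16, "rx": 0, "ry": 0, "rz": 0},
{"dx": -0.11, "dy": -0.02, "dz": -0.15, "rx": 0, "ry": 0, "rz": 0},
{"dx": -0.12, "dy": -0.03, "dz": -0.13, "rx": 0, "ry": 0, "rz": 0},
{"dx": -0.14, "dy": -0.02, "dz": -0.13, "rx": 0, "ry": 0, "rz": 0},
{"dx": -0.15, "dy": -0.03, "dz": -0.11, "rx": 0, "ry": 0, "rz": 0},
{"dx": -0.17, "dy": -0.04, "dz": -0.09, "rx": 0, "ry": 0, "rz": 0},
{"dx": -0.17, "dy": -0.03, "dz": -0.07, "rx": 0, "ry": 0, "rz": 0},
{"dx": -0.17, "dy": -0.04, "dz": -0.06, "rx": 0, "ry": 0, "rz": 0},
{"dx": -0.18, "dy": -0.03, "dz": -0.03, "rx": 0, "ry": 0, "rz": 0},
{"dx": -0.19, "dy": -0.04, "dz": -0.02, "rx": 0, "ry": 0, "rz": 0},
{"dx": -0.18, "dy": -0.03, "dz": 0.00, "rx": 0, "ry": 0, "rz": 0},
{"dx": -0.19, "dy": -0.04, "dz": 0.03, "rx": 0, "ry": 0, "rz": 0},
{"dx": -0.18, "dy": -0.04, "dz": 0.04, "rx": 0, "ry": 0, "rz": 0},
{"dx": -0.17, "dy": -0.03, "dz": 0.06, "rx": 0, "ry": 0, "rz": 0},
{"dx": -0.17, "dy": -0.03, "dz": 0.08, "rx": 0, "ry": 0, "rz": 0},
{"dx": -0.16, "dy": -0.04, "dz": 0.10, "rx": 0, "ry": 0, "rz": 0},
```

Contact: the tangential force is up about 4 to 5 N, which puts the clamp near 110–140 N. I go 12° more and read again.

Call:
{"api": "move_arm", "payload": {"targets": [{"dx": 0, "dy": 0, "dz": 0, "rx": 0, "ry": 0, "rz": 0}, {"dx": 0, "dy": 0, "dz": 0, "rx": 0, "ry": 0, "rz": 0}, {"dx": 0, "dy": 0, "dz": 0, "rx": 0, "ry": 0, "rz": 0}, {"dx": 0, "dy": 0, "dz": 0, "rx": 0, "ry": 0, "rz": 0}, {"dx": 0, "dy": 0, "dz": 0, "rx": 0, "ry": 0, "rz": 0}, {"dx": 0, "dy": 0, "dz": 0, "rx": 0, "ry": 0, "rz": 0}, {"dx": -0.01, "dy": 0, "dz": -0.09, "rx": 0, "ry": 0, "rz": 0}, {"dx": -0.01, "dy": -0.01, "dz": -0.09, "rx": 0, "ry": 0, "rz": 0}, {"dx": -0.02, "dy": 0, "dz": -0.09, "rx": 0, "ry": 0, "rz": 0}, {"dx": -0.02, "dy": 0, "dz": -0.1, "rx": 0, "ry": 0, "rz": 0}]}}

```text
t: 27.95
tcp_pos: [0.6252, -0.1292, 0.0615]
tool_rot: [0.635, 0.773, -0.0, 0.001]
force: [-6.2, -2.2, 15.3]
finger_gap: 0.248
gripper_force: 73.7
```

```bash
python3 f.py
```

```text
phi 99.7 r 44.3 y -182.2 tang 13.9 rad -9.0 axial -1.0 gap 0.2476628482797375 27.95
```

The reading holds at about 14 N, against roughly 9.5 N free-running, and about 70° at most since contact. Both put the clamp near 115–136 N, well inside the band, so I let go and rise.

Call:
{"api": "move_arm", "payload": {"targets": [{"dx": 0, "dy": 0, "dz": 0, "rx": 0, "ry": 0, "rz": 0}, {"dx": 0, "dy": 0, "dz": 0, "rx": 0, "ry": 0, "rz": 0}, {"dx": 0, "dy": 0, "dz": 0, "rx": 0, "ry": 0, "rz": 0}, {"dx": 0, "dy": 0, "dz": 0, "rx": 0, "ry": 0, "rz": 0}, {"dx": 0, "dy": 0, "dz": 0, "rx": 0, "ry": 0, "rz": 0}, {"dx": 0, "dy": 0, "dz": 0, "rx": 0, "ry": 0, "rz": 0}, {"dx": 0, "dy": 0, "dz": 0, "rx": 0, "ry": 0, "rz": 0}, {"dx": 0, "dy": 0, "dz": 0.4, "rx": 0, "ry": 0, "rz": 0}, {"dx": 0, "dy": 0, "dz": 0.8, "rx": 0, "ry": 0, "rz": 0}, {"dx": 0, "dy": 0, "dz": 1, "rx": 0, "ry": 0, "rz": 0}], "claw": 100}}

```text
t: 29.2
tcp_pos: [0.6257, -0.1291, 0.1124]
tool_rot: [0.635, 0.773, 0.0, 0.0]
force: [0.3, 0.3, -0.6]
finger_gap: 0.999
gripper_force: 0.0
```

Call:
{"api": "move_arm", "payload": {"targets": [{"dx": 0, "dy": 0, "dz": 1, "rx": 0, "ry": 0, "rz": 0}, {"dx": 0, "dy": 0, "dz": 1, "rx": 0, "ry": 0, "rz": 0}, {"dx": 0, "dy": -0.5, "dz": 1, "rx": 0, "ry": 0, "rz": 0}, {"dx": 0, "dy": -0.5, "dz": 1, "rx": 0, "ry": 0, "rz": 0}, {"dx": 0, "dy": -0.5, "dz": 0, "rx": 0, "ry": 0, "rz": 0}, {"dx": 0, "dy": 0, "dz": 0, "rx": 0, "ry": 0, "rz": 0}, {"dx": 0, "dy": 0, "dz": 0, "rx": 0, "ry": 0, "rz": 0}, {"dx": 0, "dy": 0, "dz": 0, "rx": 0, "ry": 0, "rz": 0}, {"dx": 0, "dy": 0, "dz": 0, "rx": 0, "ry": 0, "rz": 0}, {"dx": 0, "dy": 0, "dz": 0, "rx": 0, "ry": 0, "rz": 0}]}}

```text
t: 30.45
tcp_pos: [0.6255, -0.1663, 0.2105]
tool_rot: [0.635, 0.773, -0.0, -0.0]
force: [0.3, -0.1, 0.1]
finger_gap: 0.995
gripper_force: 0.0
```

```bash
python3 - <<'E'
from h import *
t=cams.snapshot("top")[:,:,::-1];s=cams.snapshot("scene")[:,:,::-1]
R=lambda im,x,y,w,h,k:cv2.resize(im[y:y+h,x:x+w],None,fx=k,fy=k,interpolation=cv2.INTER_CUBIC)
cv2.imwrite("pics/c6.png",np.vstack([R(t,265,220,160,70,4),R(s,235,195,160,75,4)]))
E
```

```text
(no output)
```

View pics/c6.png

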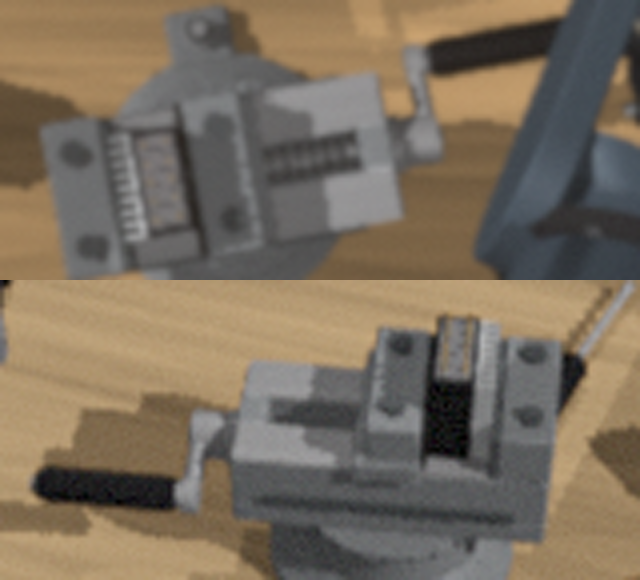

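The module stands upright and square at top crop (150,185), held between both jaws. The crank is free, with its grip at scene crop (110,487), and the gripper is clear of everything.

```bash
python3 -c "
from station import order
print(order.sign_off())"
```

```text
the job is handed in; nothing more can be done
None
```

The module stands pins up and square in the vise, fins toward the fixed jaw, and I handed the job in at about 30.5 s. I estimate the clamp at 115–136 N from the crank force and angle; the sign-off returned no verdict.

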